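# Index the vial carousel and start the reading

## Task

Push on one of the carousel's arms with a fingertip to turn it until the red-capped vial stands squarely in front of the reader's window, then press the green start button on the reader all the way down, let it spring back, and finish clear of everything. Do not press the button before the red vial is in place, do not pull any vial up out of its holder, do not lift or shift the carousel, and leave the other things on the bench as they are.

Things in the scene. Friction and masses are not known exactly. Their poses are not given: they have to be found in the camera images.
- carousel: vial carousel: loose 3 kg instrument. Grey base disc 150 mm across, 12 mm thick, with a 26 mm post that carries the turning rotor; a 50 mm wide, 12 mm high bridge joins it to a white reader box (56 mm deep, 96 mm wide, 100 mm tall). Origin: centre of the disc's underside, on the rotor's axis; x points from hub to reader, z up. Between the rotor's arms there is free space down to the disc
- rotor (a joint): turn of the rotor (hub with four arms, a vial on each) in rad, anticlockwise seen from above; at 0 or any whole turn the red-capped vial is exactly at the window. The arms with the blue, yellow and white caps stand 90, 180 and 270 degrees anticlockwise of the red one's. Turns either way for more than a turn; 0.05 N m of friction, no spring: it stays where it is left
- hub (a point): middle of the blue hub's top, on the rotor's axis, 76 mm above the bench; hub 44 mm across. Its four aluminium arms are bars 14 mm wide, 12 mm high (56 to 68 mm above the bench), bare from 22 to 91 mm from the axis; each ends in a grey vial holder 28 mm across (44 to 68 mm above the bench) centred 105 mm from the axis
- red_cap (a point): middle of the top of the red vial cap, 105 mm from the rotor's axis, 97 mm above the bench; cap 23 mm across, 13 mm high. Like all four vials it stands loosely in its holder
- read_spot (a point): where the middle of the red cap's top belongs: 105 mm from the rotor's axis towards the reader, 97 mm above the bench. The reader's face there is 128 mm from the axis, with a dark window 30 mm wide in its middle; a yellow stripe on top of the box marks the window's middle
- start_top (a point): middle of the top of the green start button (30 mm across) on top of the reader box, 163 mm from the rotor's axis; pressed straight down, it springs back
- start (a joint): start button: 0 up, 0.006 m fully down (about 4 N)
- vial_red (a joint): the red-capped vial (amber glass, 20 mm across) in its holder: height in m by which it has been lifted, 0 when seated
- vial_blue (a joint): the blue-capped vial (amber glass, 20 mm across) in its holder: height in m by which it has been lifted, 0 when seated
- vial_yellow (a joint): the yellow-capped vial (amber glass, 20 mm across) in its holder: height in m by which it has been lifted, 0 when seated
- vial_white (a joint): the white-capped vial (amber glass, 20 mm across) in its holder: height in m by which it has been lifted, 0 when seated
- amber_bottle: small amber bottle with black cap, 44 mm across, 85 mm tall, standing beside the carousel; loose; origin at the centre of its underside
- beaker: clear open beaker, 60 mm across, 75 mm tall, standing beside the carousel; loose; origin at the centre of its underside
- tip_box: pipette tip box, blue with yellow top, 85 x 125 x 66 mm; loose; origin at the centre of its underside
- jar_blue: white jar with blue cap, 60 mm across, 100 mm tall; loose; origin at the centre of its underside
- jar_orange: white jar with orange cap, 60 mm across, 85 mm tall; loose; origin at the centre of its underside
- tube_rack: orange tube rack with tubes, 66 x 115 x 62 mm; loose; origin at the centre of its underside
- timer: flat white bench timer, 65 x 65 x 18 mm; loose; origin at the centre of its underside
Not all that is in view belongs to the job. Of the things that look like the amber_bottle, the smaller one is meant.

How it is judged (in metres and radians):
On the way, in this order (a step that is already met when the one before it is completed fails the run):
1. the red-capped vial stands still squarely in front of the reader's window (horizontal distance between red_cap and read_spot below 0.007 m and velocity of joint rotor between -0.1 and 0.1 rad/s), for 0.2 s.
2. the start button is pressed down with the red vial in place (value of joint start above 0.0045 m and horizontal distance between red_cap and read_spot below 0.007 m), for 0.05 s.
At the end, for the whole second after the job is handed in: red cap within 7 mm horizontally of the reading spot, rotor at rest; start button pressed at least 4.5 mm and sprung back; all vials seated; carousel flat and within 20 mm of its start; other things upright and within 20 mm of theirs (horizontal distance between red_cap and read_spot below 0.007 m and value of joint start below 0.0015 m and velocity of joint rotor between -0.05 and 0.05 rad/s and distance of carousel from where it was at the start of the episode below 0.02 m and angle between carousel's own z axis and vertical below 0.05 rad and value of joint each of vial_red, vial_blue, vial_yellow, vial_white below 0.006 m and not (distance of amber_bottle from where it was at the start of the episode above 0.02 m) and not (distance of beaker from where it was at the start of the episode above 0.02 m) and not (distance of tip_box from where it was at the start of the episode above 0.02 m) and not (distance of jar_blue from where it was at the start of the episode above 0.02 m) and not (distance of jar_orange from where it was at the start of the episode above 0.02 m) and not (distance of tube_rack from where it was at the start of the episode above 0.02 m) and not (distance of timer from where it was at the start of the episode above 0.02 m) and not (angle between amber_bottle's own z axis and vertical above 0.4 rad) and not (angle between beaker's own z axis and vertical above 0.4 rad) and not (angle between tip_box's own z axis and vertical above 0.4 rad) and not (angle between jar_blue's own z axis and vertical above 0.4 rad) and not (angle between jar_orange's own z axis and vertical above 0.4 rad) and not (angle between tube_rack's own z axis and vertical above 0.4 rad) and not (angle between timer's own z axis and vertical above 0.4 rad)); the robot touches nothing.
It fails at once if the start button is pressed while the red vial is not in front of the window (value of joint start above 0.003 m and horizontal distance between red_cap and read_spot above 0.01 m).
It fails at once if a vial is pulled up out of its holder (value of joint any of vial_red, vial_blue, vial_yellow, vial_white above 0.012 m).
It fails at once if the carousel is lifted, tipped or shifted (distance of carousel from where it was at the start of the episode above 0.025 m or height (world z) of carousel above 0.01 m or angle between carousel's own z axis and vertical above 0.1 rad).
It fails at once if another thing on the bench is moved or knocked over (distance of any of amber_bottle, beaker, tip_box, jar_blue, jar_orange, tube_rack, timer from where it was at the start of the episode above 0.02 m or angle between any of amber_bottle, beaker, tip_box, jar_blue, jar_orange, tube_rack, timer's own z axis and vertical above 0.4 rad).
It also fails if it takes over 51 s, if anything falls off the work surface, if the arm or the gripper's body presses on something with over 40 N, if the wrist force passes 120 N, or if a joint passes its speed limit or range.

## Robot

A 6-joint arm with a two-finger parallel gripper is mounted at the origin on the work surface. World frame = base frame: x ahead of the robot, y to its left, z up, the work surface at z = 0. Lengths are in mm, angles in rad, forces in N, time in s.
With the tool pointing down it reaches from about 325 to 875 mm from the base axis. Payload 4.4 kg.
Tool frame: the origin (TCP) lies on the centre line of the jaws, within the pads' length; the fingertips stand ahead of it and the grasp point (between the pads) lies 6 mm ahead of it (ctrl.tcp_to_tips is the z of the fingertips in the tool frame, in mm); z points along the fingers, y is the direction in which the jaws open and shut (so a half turn about z gives the same grasp; the last joint's range is limited). The gripper opens to 85 mm and grips with 20 to 120 N. Pads are 22 mm wide; open, the fingers measure 114 mm over their backs; the gripper's body (76 mm by 85 mm) begins 54 mm behind the grasp point. The pads swing forward as they close: fully open they stand 13 mm farther back than shut.
Start: joints at [-1.256, 0.207, 1.542, -0, 1.393, -0.15], TCP at [257.729, -514.007, 256.282] pointing down, gripper open.
Joint ranges: [-2.73, 2.73], [-0.86, 2.22], [0.23, 2.46], [-1.11, 4.25], [0.08, 2.63], [-2.82, 2.82]. Speed limits (rad/s): [2.79, 2.79, 3.14, 3.14, 3.14, 3.14].

## Interface

Orientations are given as a 3x3 rotation matrix whose columns are the frame's x, y, z axes.
In Python, from plant import ctrl, sensors, optics gives the robot as it stands. Calls block until the motion is done:
- ctrl.move_ptp(position, orientation): joint-space move of the TCP to a pose.
- ctrl.move_l(position, rot=None, vel=150, threshold=None): straight line of the TCP; rot=None keeps the orientation; vel is the mean speed in mm/s. With threshold (N) it stops when the force on the tool has changed by that much, and returns True; else False.
- ctrl.set_joints(angles): joint-space move.
- ctrl.gripper_to(opening, force=None): finger opening in mm; force is the grip in N (None keeps the last); returns when the fingers have stopped.
- ctrl.hold(seconds).
- ctrl.solve_ik(position, orientation): joint angles nearest the present ones, or None.
- sensors.read_state(): the state.
- optics.grab_frame(name): name is "side" or "top" or "wrist"; returns (picture, depth): 420x560x3 uint8, red, green, blue; 420x560 float32, mm along the optical axis (not along the pixel's ray), 0 where there is no reading.
- optics.camera_params(name): a dict with "mtx" (3x3 intrinsics, pixels), "R" (3x3) and "t" (3): a world point X has camera coordinates R X + t; the wrist camera has in their place "T_tool_cam" (4x4, takes a point from camera to tool coordinates, whose origin is the TCP and whose axes are the flange's). Camera axes: x right, y down, z forward; pixel columns grow to the right and rows downward; lengths in mm; the calibration is good to about 2 mm. A picture is of the moment at which its call begins: read the wrist's pose just before it. camera_params takes no time and is no camera call.
A pose or a line that the arm cannot do raises ctrl.MotionError and nothing moves.
- ctrl.finish_job(): hands the job in, once; it reports no verdict.
The state is a dict: "t": time; "q": joint angles; "qvel": joint speeds; "tau": joint torques, N m; "eef_pos": TCP position; "eef_rot": TCP orientation; "force": force on the tool from outside, world axes, zero at the start; "wrist_torque": the same for the moment, N m; "grip_width": finger opening in mm.
Only numpy, scipy, OpenCV 4.12 (cv2) and the standard library are available. Lean on these libraries where they do the work, as an engineer would, in place of code of your own. Each camera call takes 0.05 s, during which the arm holds its last target. There are 200 camera calls.

## Working session

There is one attempt and no reset: what is moved stays moved. The work goes in short steps, each a Python script; the robot and the scene stay as the last script left them, time stands still between calls to the robot, and variables do not carry over. Pictures are saved under pics/ and viewed, about 8 in all and at most 12, crops included, and the job is handed in when it is done.

```bash
mkdir -p pics; ls
python3 - <<'E'
from plant import ctrl,sensors,optics
import cv2,numpy as np
for n in("top","side"):
    im,d=optics.grab_frame(n); cv2.imwrite(f"pics/{n}0.png",im[:,:,::-1]); np.savez(f"pics/{n}0.npz",im=im,d=d)
    p=optics.camera_params(n); print(n,p["mtx"].tolist(),(-p["R"].T@p["t"]).round(),p["R"].round(3).tolist())
print(ctrl.tcp_to_tips,optics.camera_params("wrist")["T_tool_cam"].round(3).tolist(),sensors.read_state()["t"])
E
```

```text
pics
top [[528.4308174542799, 0.0, 279.0407590810386], [0.0, 528.4308174542799, 205.35940460691998], [0.0, 0.0, 1.0]] [ 473.    5. 1749.] [[-0.01, -1.0, -0.005], [-0.998, 0.01, -0.06], [0.06, 0.004, -0.998]]
side [[403.1731363090918, 0.0, 282.91329356246166], [0.0, 403.1731363090918, 210.00943166365462], [0.0, 0.0, 1.0]] [234. 926. 691.] [[-0.928, -0.371, 0.019], [-0.212, 0.487, -0.847], [0.305, -0.791, -0.531]]
25.0 [[0.0, -0.963, -0.271, 68.467], [1.0, 0.0, -0.0, 0.891], [0.0, -0.271, 0.963, -116.79], [0.0, 0.0, 0.0, 1.0]] 0.1
```

View pics/top0.png

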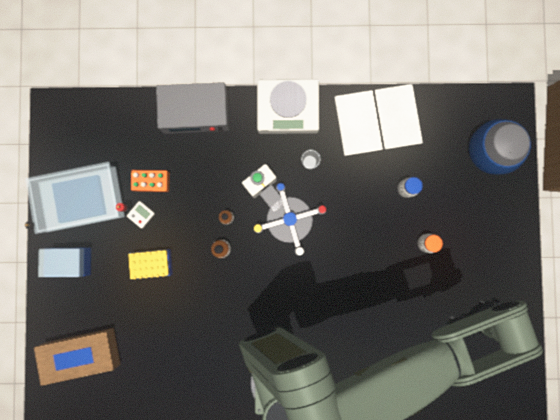

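View pics/side0.png

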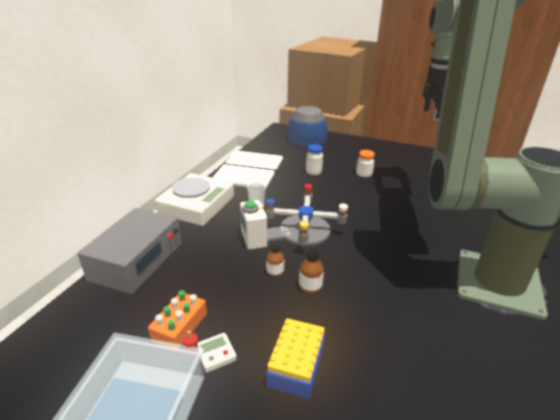

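The top view shows the carousel hub at (290,219) and the reader with its green button at (257,178). The red cap is at (322,210), blue at (281,188), yellow at (258,228) and white at (299,251). Other things that could pass for the red cap are a red dot by the tray (120,207), the orange jar (431,243), a red mark on the grey box (212,128) and the red buttons on the timer. By the description, the cap on the carousel arm at (322,210) is the one. I'll measure it and check with a crop.

```bash
cat > h.py <<'E'
from plant import ctrl,sensors,optics
import cv2,numpy as np
def cam(n,st=None):
    p=optics.camera_params(n); K=p["mtx"]
    if n!="wrist": return K,p["R"].T,-p["R"].T@p["t"]
    T=p["T_tool_cam"]; R=np.array(st["eef_rot"])
    return K,R@T[:3,:3],R@T[:3,3]+np.array(st["eef_pos"])
def ray(c,uv,z):
    K,R,o=c; d=R@np.linalg.inv(K)@[uv[0],uv[1],1]; return (o+d*(z-o[2])/d[2])
def pix(c,X):
    K,R,o=c; q=K@(R.T@(np.array(X)-o)); return q[:2]/q[2]
def blobs(im,name,roi,amin=8):
    h=cv2.cvtColor(im,cv2.COLOR_RGB2HSV); H,S,V=[h[:,:,i].astype(int) for i in range(3)]
    m={"red":((H<6)|(H>172))&(S>150)&(V>70),"blue":(H>105)&(H<128)&(S>140)&(V>60),"yellow":(H>20)&(H<33)&(S>110)&(V>110),
       "green":(H>40)&(H<85)&(S>110)&(V>50)}[name].astype(np.uint8)
    k=np.zeros_like(m); x0,y0,x1,y1=roi; k[y0:y1,x0:x1]=m[y0:y1,x0:x1]
    n,_,s,c=cv2.connectedComponentsWithStats(k)
    return sorted([(int(s[i,4]),c[i].round(1)) for i in range(1,n) if s[i,4]>=amin],key=lambda a:-a[0])
E
python3 - <<'E'
from h import *
f=np.load("pics/top0.npz"); im,d=f["im"],f["d"]; c=cam("top"); roi=(230,150,340,265)
for n,z in(("red",97),("blue",76),("blue",97),("yellow",97),("green",110)):
    for a,u in blobs(im,n,roi):
        dd=d[int(u[1]+.5),int(u[0]+.5)]; K,R,o=c; X=R@(np.linalg.inv(K)@[u[0],u[1],1]*dd)+o
        print(n,z,a,u,ray(c,u,z).round(1),"depth",X.round(1))
cv2.imwrite("pics/crop.png",cv2.resize(im[150:265,200:350,::-1],None,fx=5,fy=5,interpolation=cv2.INTER_CUBIC))
E
```

```text
red 97 32 [322.2 208.6] [ 559.9 -122.5   97. ] depth [ 559.7 -122.2  100.8]
blue 76 112 [289.5 218.4] [531.  -20.2  76. ] depth [531.  -20.2  76.6]
blue 76 28 [280.4 186. ] [634.3   7.6  76. ] depth [631.7   7.6 102.5]
blue 97 112 [289.5 218.4] [530.2 -19.9  97. ] depth [531.  -20.2  76.6]
blue 97 28 [280.4 186. ] [632.2   7.6  97. ] depth [631.7   7.6 102.5]
yellow 97 48 [257.1 227.5] [502.8  81.6  97. ] depth [502.7  81.5 100.7]
green 110 47 [256.9 177.1] [659.6  80.5 110. ] depth [658.1  79.9 123. ]
```

View pics/crop.png

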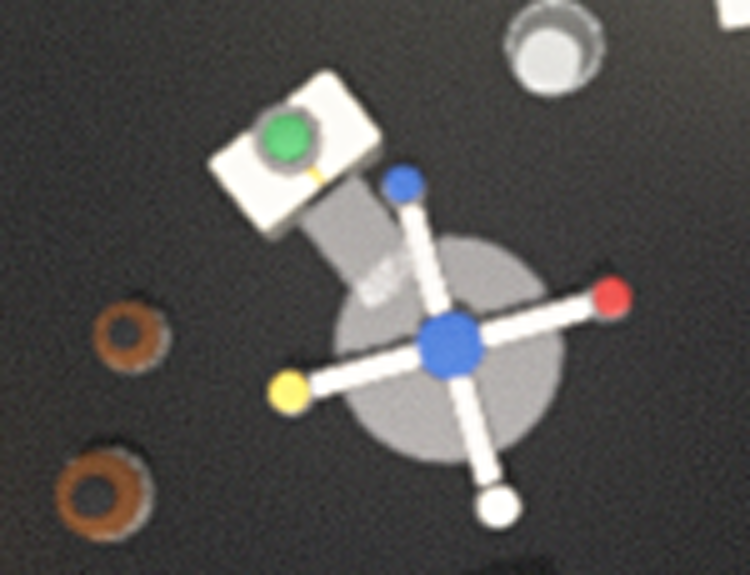

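The crop confirms the choice: red cap at (612,298), hub at (451,345), blue cap nearest the reader, yellow stripe at (316,174). The red arm is at about -74° and the reader at +38°, so the rotor must turn about +112° anticlockwise. Next I close the gripper, go above the red/white gap and take one close look.

```bash
cat >> h.py <<'E'
hub=np.array([531.,-20.]); READ=np.deg2rad(38.2)
def pose(phi,s,r=60,off=21.5,tip=48):
    e=np.array([np.cos(phi),np.sin(phi)]); t=np.array([-e[1],e[0]])
    p=hub+r*e-off*t; x=s*e
    return np.array([*p,tip+25]),np.array([[x[0],x[1],0],[x[1],-x[0],0],[0,0,-1.]]).T
def look(fn):
    st=sensors.read_state(); im,d=optics.grab_frame("wrist"); cv2.imwrite(f"pics/{fn}.png",im[:,:,::-1]); np.savez(f"pics/{fn}.npz",im=im,d=d)
    return im,d,cam("wrist",st)
E
python3 - <<'E'
from h import *
for s in(1,-1):
    for phi in np.deg2rad([-95,-74,-40,0,38]):
        q=ctrl.solve_ik(*pose(phi,s)); print(s,round(np.rad2deg(phi)),None if q is None else np.round(q,2))
im,d,c=None,None,None
ctrl.gripper_to(0)
s=-1
# viewing pose: camera above the carousel, hub roughly on its axis
e=np.array([1,0.]); 
p,R=pose(np.deg2rad(-74),-1,tip=235)
import itertools
T=optics.camera_params("wrist")["T_tool_cam"]
for s in(1,-1):
    R=pose(np.deg2rad(-20),s)[1]; z=430
    o=R@T[:3,3]; dz=R@T[:3,2]; cz=z+o[2]; k=(80-cz)/dz[2]; tgt=np.array([560,5.])
    p=[*(tgt-o[:2]-dz[:2]*k),z]
    q=ctrl.solve_ik(p,R); print(s,p,q)
    if q is not None: ctrl.move_ptp(p,R); break
im,d,c=look("w1"); print(sensors.read_state()["t"])
for n,zz in(("red",97),("blue",76),("blue",97),("yellow",97),("green",120)):
    for a,u in blobs(im,n,(0,0,560,420),150):
        dd=d[int(u[1]),int(u[0])]; X=c[1]@(np.linalg.inv(c[0])@[u[0],u[1],1]*dd)+c[2]
        print(n,zz,a,u,ray(c,u,zz).round(1),"depth",X.round(1))
E
```

```text
1 -95 None
1 -74 [-0.32  0.35  1.79 -0.    1.01  2.54]
1 -40 [-0.28  0.41  1.7  -0.    1.03  1.98]
1 0 [-0.22  0.45  1.64 -0.    1.05  1.35]
1 38 [-0.15  0.45  1.64 -0.    1.05  0.76]
-1 -95 [-0.32  0.31  1.85 -0.    0.99 -0.24]
-1 -74 [-0.32  0.35  1.79 -0.    1.01 -0.6 ]
-1 -40 [-0.28  0.41  1.7  -0.    1.03 -1.16]
-1 0 [-0.22  0.45  1.64 -0.    1.05 -1.79]
-1 38 [-0.15  0.45  1.64 -0.    1.05 -2.38]
1 [np.float64(619.2064345460782), np.float64(-15.761491100486424), 430] [-1.65067371e-01  2.32900155e-01  1.16041205e+00 -4.44089210e-16
  1.74828045e+00  1.75479481e+00]
3.2
red 97 267 [366.2 183. ] [ 560.1 -122.4   97. ] depth [ 559.5 -122.8   94.9]
blue 76 726 [ 82.4 343.6] [457.1 379.7  76. ] depth [431.1 427.9  22. ]
blue 76 670 [301.5 220.5] [533.2 -22.4  76. ] depth [533.4 -22.4  76.6]
blue 76 287 [555.1  54.9] [ 631.8 -399.    76. ] depth [ 633.9 -384.8   94.7]
blue 97 726 [ 82.4 343.6] [467.2 360.9  97. ] depth [431.1 427.9  22. ]
blue 97 670 [301.5 220.5] [539.9 -23.2  97. ] depth [533.4 -22.4  76.6]
blue 97 287 [555.1  54.9] [ 634.2 -383.    97. ] depth [ 633.9 -384.8   94.7]
yellow 97 863 [ 18.5 232. ] [660.1 355.4  97. ] depth [657.2 403.4  42.6]
yellow 97 195 [242.5 265. ] [505.4  78.7  97. ] depth [504.7  79.2  95.2]
green 120 417 [196.8 167.4] [659.1  77.3 120. ] depth [683.9 -40.8 546.3]
```

View pics/w1.png

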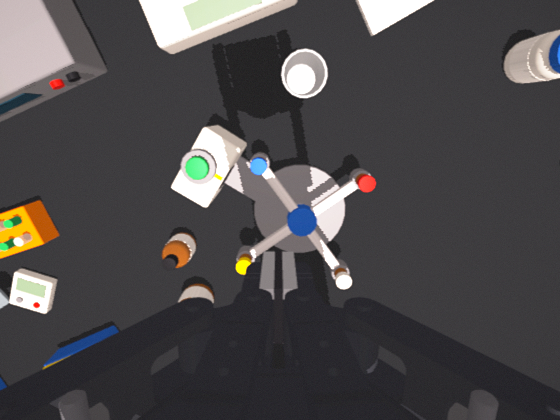

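The wrist view confirms the layout: red (366,183), hub (301,220), button (197,167), yellow stripe beside it at (219,177). Hub is about (532.5,-21.5), reader at 38.4°. Now I push the red arm to 4° short and look.

```bash
sed -i 's/^hub=.*/hub=np.array([532.5,-21.5]); READ=np.deg2rad(38.4)/' h.py
cat >> h.py <<'E'
def arc(a,b,tip=46,step=8,vel=50):
    n=max(1,int(np.ceil(abs(b-a)/step)))
    for k in np.linspace(a,b,n+1)[1:]: ctrl.move_l(*pose(np.deg2rad(k),-1,tip=tip),vel=vel)
def redang(im,d,c):
    for n,zz in(("red",97),("blue",76),("green",120)):
        for a,u in blobs(im,n,(0,0,560,420),60):
            X=ray(c,u,zz); v=X[:2]-hub
            if np.linalg.norm(v)<180: print(n,a,u,X.round(1),"r",np.linalg.norm(v).round(1),"ang",np.rad2deg(np.arctan2(v[1],v[0])).round(2))
E
python3 - <<'E'
from h import *
p,R=pose(np.deg2rad(-90),-1,tip=160); ctrl.move_ptp(p,R)
hit=ctrl.move_l(pose(np.deg2rad(-90),-1,tip=46)[0],vel=120,threshold=6); print("hit",hit)
if not hit:
    arc(-90,34.4); st=sensors.read_state(); print(st["force"],st["t"])
    p,R=pose(np.deg2rad(34.4),-1,off=32,tip=46); ctrl.move_l(p,vel=60)
    p,R=pose(np.deg2rad(34.4),-1,off=32,tip=200); ctrl.move_l(p,vel=200)
    im,d,c=look("w2"); redang(im,d,c); print(sensors.read_state()["t"])
E
```

```text
hit False
[0.69453192 0.06018263 0.09529742] 11.3083
red 656 [316.8 260.8] [615.3  33.4  97. ] r 99.4 ang 33.51
blue 2533 [320.3 124.9] [530.  -22.8  76. ] r 2.8 ang -152.03
blue 1061 [469.8 129.8] [468.6  73.2  76. ] r 114.3 ang 123.99
12.6
```

View pics/w2.png

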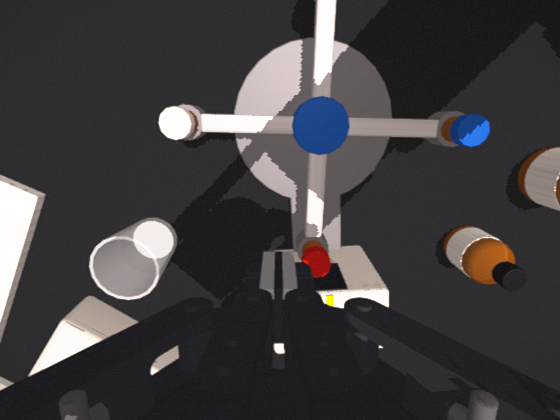

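Red cap (317,261) is now just short of the window, with the stripe at (330,299). By angle it is at about 33.5°, where I commanded 34.4°. I push the remaining ~5° and look from a pose that shows hub, cap and button together.

```bash
cat >> h.py <<'E'
def view(tgt,ang,z,s=1):
    T=optics.camera_params("wrist")["T_tool_cam"]; R=pose(np.deg2rad(ang),s)[1]
    o=R@T[:3,3]; w=R@T[:3,2]; k=(90-z-o[2])/w[2]
    ctrl.move_ptp([*(np.array(tgt)-o[:2]-w[:2]*k),z],R)
E
python3 - <<'E'
from h import *
p,R=pose(np.deg2rad(34.4),-1,off=32,tip=46); print(ctrl.move_l(p,vel=150,threshold=6))
arc(34.4,39.0,step=3,vel=30); ctrl.hold(.2); st=sensors.read_state(); print(st["force"],st["t"])
p,R=pose(np.deg2rad(39),-1,off=32,tip=46); ctrl.move_l(p,vel=60)
p,R=pose(np.deg2rad(39),-1,off=32,tip=200); ctrl.move_l(p,vel=250)
view([600,30],-50,400,-1)
im,d,c=look("w3"); redang(im,d,c)
for a,u in blobs(im,"blue",(0,0,560,420),60)+blobs(im,"yellow",(0,0,560,420),15): print(a,u,ray(c,u,97).round(1),ray(c,u,100).round(1))
print(sensors.read_state()["t"])
E
```

```text
False
[-0.02947714 -0.32858407 -0.0407805 ] 14.8083
red 269 [292.2 211.2] [612.8  42.1  97. ] r 102.5 ang 38.4
blue 776 [215.  202.9] [530.7 -19.6  76. ] r 2.6 ang 134.25
blue 304 [210.7 123.5] [464.2  59.1  76. ] r 105.6 ang 130.29
green 454 [340.2 216.4] [656.9  79.1 120. ] r 160.0 ang 38.96
776 [215.  202.9] [530.3 -12.9  97. ] [530.3 -11.9 100. ]
304 [210.7 123.5] [467.1  62.   97. ] [467.5  62.5 100. ]
651 [499.8  19. ] [644.6 357.5  97. ] [643.7 355.8 100. ]
332 [130.2 202.8] [447.4 -82.5  97. ] [448. -81. 100.]
40 [316.5 212. ] [637.4  61.4  97. ] [636.6  61.8 100. ]
24 [526.8  21.3] [669.2 375.3  97. ] [668.2 373.4 100. ]
17.4417
```

View pics/w3.png

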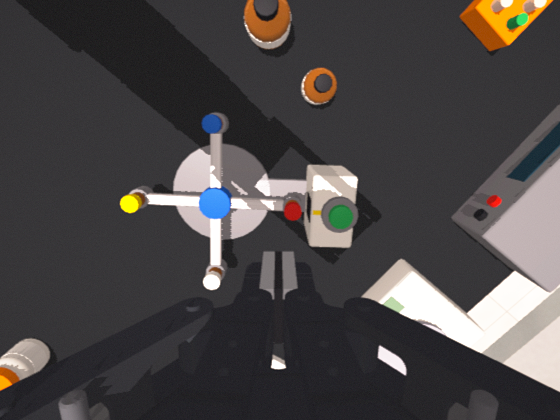

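In this frame the red cap (292,211) lines up with the stripe (316,212). The red arm measures about 37.2° and the reader about 37.8°, so the cap is 1–2 mm off against a 7 mm tolerance. Next I check the button and collar heights from depth before pressing.

Run:
```python
from h import *
f=np.load("pics/w3.npz"); d=f["d"]; c=cam("wrist",sensors.read_state())
K,R,o=c
for v in (206,216,226):
    r=[]
    for u in range(312,366,3):
        X=R@(np.linalg.inv(K)@[u,v,1.]*float(d[v,u]))+o; r.append((u,int(X[2]),*f["im"][v,u].tolist()))
    print(v,r)
```

```text
206 [(312, 97, 189, 175, 164), (315, 99, 205, 190, 177), (318, 98, 206, 190, 178), (321, 98, 206, 189, 176), (324, 105, 93, 85, 87), (327, 109, 109, 101, 99), (330, 111, 108, 99, 100), (333, 109, 93, 105, 91), (336, 114, 36, 111, 57), (339, 118, 30, 115, 55), (342, 119, 32, 115, 54), (345, 118, 43, 112, 60), (348, 109, 104, 101, 99), (351, 110, 105, 99, 99), (354, 111, 109, 100, 101), (357, 0, 30, 31, 31), (360, -1, 37, 36, 37), (363, -2, 33, 31, 36)]
216 [(312, 98, 200, 184, 173), (315, 99, 205, 191, 181), (318, 98, 206, 191, 178), (321, 104, 126, 118, 116), (324, 111, 108, 102, 102), (327, 111, 102, 101, 98), (330, 119, 33, 125, 60), (333, 120, 40, 132, 64), (336, 120, 38, 133, 65), (339, 121, 36, 131, 64), (342, 120, 38, 132, 65), (345, 122, 36, 132, 62), (348, 122, 36, 131, 64), (351, 121, 34, 131, 64), (354, 111, 106, 98, 99), (357, 111, 95, 87, 91), (360, -1, 34, 35, 35), (363, 0, 33, 33, 32)]
226 [(312, 98, 200, 185, 173), (315, 100, 205, 189, 177), (318, 98, 206, 189, 176), (321, 99, 206, 190, 176), (324, 98, 194, 179, 166), (327, 110, 104, 99, 99), (330, 111, 109, 100, 101), (333, 120, 62, 119, 72), (336, 122, 32, 129, 59), (339, 121, 36, 131, 63), (342, 121, 33, 128, 59), (345, 122, 37, 130, 60), (348, 121, 74, 116, 80), (351, 111, 106, 98, 101), (354, 0, 38, 35, 35), (357, 0, 30, 30, 31), (360, -1, 30, 30, 28), (363, 515, 36, 34, 38)]
```

Button top is about 121 mm and the collar 111 mm, so the closed fingers can press the 6 mm stroke without touching the collar.

Run:
```python
from h import *
R=pose(READ,-1)[1]
P=lambda tip:[659,79,tip+25]
ctrl.move_ptp(P(180),R); ctrl.move_l(P(130),vel=80); ctrl.hold(.2)
f0=np.array(sensors.read_state()["force"])
hit=ctrl.move_l(P(112),vel=12,threshold=12)
st=sensors.read_state(); print(hit,"tip",st["eef_pos"][2]-25,np.array(st["force"])-f0)
ctrl.hold(.2); st=sensors.read_state(); print("tip",st["eef_pos"][2]-25,np.array(st["force"])-f0)
ctrl.move_l(P(180),vel=80)
view([600,30],-50,400,-1)
im,d,c=look("w4"); redang(im,d,c)
for a,u in blobs(im,"yellow",(0,0,560,420),15): print(a,u,ray(c,u,97).round(1),ray(c,u,100).round(1))
K,Rr,o=c; v,u=216,342; print("btn z",[(Rr@(np.linalg.inv(K)@[u,v,1.]*float(d[v,u]))+o)[2].round(1) for u in range(334,350,3)])
print(sensors.read_state()["t"],sensors.read_state()["force"])
```

```text
True tip 116.18913495663818 [-2.08075332 -0.7534482   3.59389763]
tip 116.12238629842037 [-0.62879037 -0.05625844  5.0165229 ]
red 268 [291.9 210.9] [612.9  42.2  97. ] r 102.6 ang 38.4
blue 756 [214.8 202.8] [530.9 -19.7  76. ] r 2.4 ang 132.18
blue 304 [210.4 123.2] [464.1  59.2  76. ] r 105.7 ang 130.29
green 451 [339.7 216.1] [656.9  79.1 120. ] r 160.0 ang 38.95
790 [502.4  18.1] [646.7 360.5  97. ] [645.8 358.8 100. ]
330 [130.1 202.7] [447.7 -82.6  97. ] [448.2 -81.1 100. ]
43 [316.2 212. ] [637.8  61.2  97. ] [636.9  61.6 100. ]
btn z [np.float64(120.9), np.float64(121.4), np.float64(120.7), np.float64(120.7), np.float64(121.3), np.float64(121.3)]
23.5333 [ 0.07107221  0.46254451 -0.06759198]
```

View pics/w4.png

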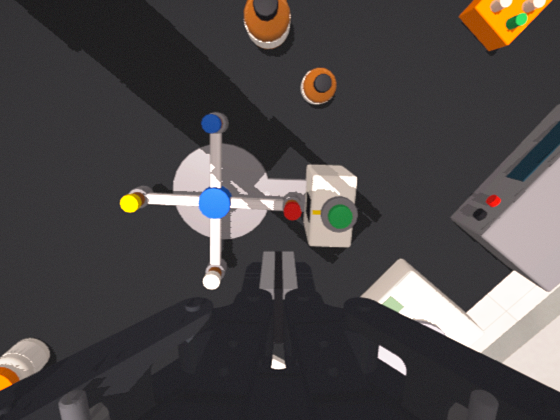

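The button is back up (121 mm) and nothing else moved. But the press stopped at tip 116.1 mm with 5 N, so I can't be sure it bottomed. I press again more firmly, in steps, to make sure.

Run:
```python
from h import *
R=pose(READ,-1)[1]
P=lambda tip:[659,79,tip+25]
ctrl.move_ptp(P(160),R); ctrl.move_l(P(125),vel=80); ctrl.hold(.2)
f0=np.array(sensors.read_state()["force"])
for z in(119,117,116,115,114,113):
    hit=ctrl.move_l(P(z),vel=15,threshold=25); ctrl.hold(.15)
    st=sensors.read_state(); F=(np.array(st["force"])-f0)[2]; print(z,hit,round(st["eef_pos"][2]-25,2),round(F,1))
    if hit or F>15: break
ctrl.move_l(P(180),vel=80)
view([600,30],-50,400,-1)
im,d,c=look("w5"); redang(im,d,c)
K,Rr,o=c; v=216; print("btn z",[(Rr@(np.linalg.inv(K)@[u,v,1.]*float(d[v,u]))+o)[2].round(1) for u in range(334,350,3)])
for a,u in blobs(im,"yellow",(0,0,560,420),15): print(a,u,ray(c,u,97).round(1))
print(sensors.read_state()["t"])
```

```text
119 False 119.44 2.7
117 False 117.35 3.7
116 False 116.29 3.2
115 False 116.06 6.9
114 False 115.95 9.8
113 False 115.9 13.6
red 267 [291.9 210.8] [612.8  42.3  97. ] r 102.6 ang 38.47
blue 760 [214.8 202.8] [530.9 -19.7  76. ] r 2.4 ang 132.33
blue 304 [210.4 123.2] [464.1  59.1  76. ] r 105.7 ang 130.3
green 450 [339.7 216.1] [656.9  79.1 120. ] r 160.0 ang 38.95
btn z [np.float64(120.5), np.float64(120.9), np.float64(120.7), np.float64(119.8), np.float64(120.4), np.float64(120.8)]
780 [501.9  17.9] [646.1 360.3  97. ]
331 [130.1 202.7] [447.7 -82.6  97. ]
41 [316.2 212. ] [637.8  61.2  97. ]
30.825
```

The stop is hard: force climbs from 3 to 14 N at tip 116 mm, so the button bottomed. It has sprung back, the rotor is unchanged and the arm is clear at z ≈ 400 mm.

```bash
python3 -c "
from plant import ctrl
ctrl.finish_job()"
```

```text
the job is handed in; nothing more can be done
```

I turned the red vial to the reader's window, pressed the start button fully and handed the job in at about 31 s. `finish_job` reports no verdict, so the result rests on my own checks.

- **Turning:** I pushed the red arm about 112° anticlockwise with the closed fingertips, in two strokes. In the last picture the red arm is within about 1° of the reader's direction, so the cap is roughly 1–2 mm from its spot (limit 7 mm). The hub and cap positions did not change when the button was pressed.
- **Button:** The first press stopped early on the force threshold, at 5 N, so I could not be sure it was complete. I pressed a second time and hit a hard stop at fingertip height 116 mm, with the force rising to about 14 N. Afterwards the button top was back at about 121 mm.
- **Finish:** The arm ended clear, about 400 mm above the bench. In the views I took, the vials looked seated and the bottle and rack were undisturbed. I did not measure the other bench items again.
- **Disagreement:** Hub positions from the top and wrist cameras differed by about 2–3 mm. That fits the stated calibration, so I compared angles within a single picture for the final check.

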